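Unclamp the vial cassette and hold it lifted out of the heater

TASK

Pull the heater's orange clamp slide out until its yellow pointer stands at the red mark, and leave it there. Then pinch the two blue side catches of the vial cassette together, lift the cassette straight up out of its well and finish while still holding it by the pinched catches, upright and still, with its underside about 10 cm above the heater's top. Do not push the other things on the bench about.

Things in the scene. Friction and masses are not known exactly. Their poses are not given: they have to be found in the camera images.
- heater: White dry-block heater fixed on the bench, 240 x 200 mm, top 90 mm above the bench. Origin: centre of its underside; x runs from its front (black panel) to its back, y to its left, z up. In its top a well 113 (x) by 58 mm (y), 40 mm deep, centred 30 mm behind the origin; the 5 mm top plate overhangs the well's long sides and the catches hook under it.
- well (a point): Centre of the well's mouth, level with the heater's top (90 mm above the bench).
- slide (a joint): Travel in m (0 to 0.065) of the clamp slide on the heater's top; grows as it is pulled to the heater's front (-x). Starts at 0 to 6 mm, its flat tongue (19 wide, 8 to 16 mm above the top) lying over the cassette's near end; from 20 mm on the cassette is free. A spring pulls it in (1.5 to 3 N) but 5 N of friction keeps it where it is left; pulling takes 6 to 9 N.
- slide_grip (a point): Middle of the slide's orange upright tab, 42 mm above the heater's top: where to grip it. The tab is 14 mm thick (heater y), 26 mm long (heater x) and stands from 16 to 60 mm above the heater's top. Axes as the heater's. Below it are only the tongue and, to the left, the thin pointer (under 8 mm high).
- pointer (a point): Tip of the yellow pointer, which sticks out 33 mm to the left (+y) of the slide at the middle of the tab and moves with the slide along the scale.
- mark: Red mark on the scale left of the slide: a bar 4 (heater x) by 18 (heater y) by 4 mm high, fixed on the heater's top. Origin: centre of its underside; axes as the heater's. The pointer reaches it after 28 to 50 mm of slide travel (varies); its tip then has the same heater x as the mark and lies 10 mm to the right of its middle.
- cassette: Aluminium vial cassette, 110 (x) by 55 (y) by 46 mm high, 0.2 to 0.5 kg, with six capped amber vials reaching 82 mm above its underside. Origin: centre of its underside; axes as the heater's while seated (its underside is then 50 mm above the bench). The well is 1.5 mm wider on every side.
- pinch (a point): Midway between the two catches, 67 mm above the cassette's underside (27 mm above the heater's top when seated): where to pinch. The catches are blue upright tabs, 26 mm wide (x), 4 mm thick, opposed along y, outer faces 56 mm apart at rest, 44 mm fully pinched, rising to 85 mm above the underside. Their hooks sit low, under the top plate.
- catch_left (a joint): Inward travel in m of the left (+y) catch: 0 at rest, 0.006 fully in. Spring 3 N at 0, 6 N fully in. Its hook overlaps the plate by about 3 mm; fully in it is clear.
- catch_right (a joint): The same for the right (-y) catch.
- reagent_bottle: White bottle with a blue cap, 60 mm across, 130 mm tall; bystander. Origin: centre of its underside.
- beaker: Glass cup, 68 mm across, 85 mm tall; bystander. Origin: centre of its underside.
- needle_block: Aluminium block with brass needle heads, 50 x 85 mm, 62 mm tall; bystander. Origin: centre of its underside.
- basket: Dark red open tray, 90 x 80 x 50 mm; bystander. Origin: centre of its underside.

How it is judged:
On the way, in this order (a step that is already met when the one before it is completed fails the run):
1. the slide's pointer stands within 5 mm of the red mark, the cassette still seated (x of pointer in the frame of mark between -0.005 and 0.005 m and z of cassette in the frame of heater below 0.056 m), for 0.3 s.
2. both catches are pinched and the cassette, held by them, has risen clear of its well (value of joint each of catch_left, catch_right above 0.0035 m and z of cassette in the frame of heater above 0.1 m and contact force between the fingers and cassette above 3 N), for 0.2 s.
At the end, for the whole second after the job is handed in: The cassette hangs still in the fingers, both catches pinched in at least 3.5 mm, tilted under 0.2 rad, its underside 70 to 140 mm above the heater's top and within 50 mm of straight above the well, not touching the heater; the pointer is within 7 mm of the red mark (z of cassette in the frame of heater between 0.16 and 0.23 m and horizontal distance between cassette and well below 0.05 m and angle between cassette's own z axis and vertical below 0.2 rad and linear speed of cassette below 0.03 m/s and value of joint each of catch_left, catch_right above 0.0035 m and contact force between the fingers and catch_left above 2 N and contact force between the fingers and catch_right above 2 N and contact force between each of cassette, the fingers and heater below 0.1 N and x of pointer in the frame of mark between -0.007 and 0.007 m); the arm keeps its last pose, push and grip.
It fails at once if a bystander is moved by more than 3 cm or tipped (distance of any of reagent_bottle, beaker, needle_block, basket from where it was at the start of the episode above 0.03 m or angle between any of reagent_bottle, beaker, needle_block, basket's own z axis and vertical above 0.35 rad).
It also fails if it takes over 48 s, if anything falls off the work surface, if the arm or the gripper's body presses on something with over 40 N, if the wrist force passes 120 N, or if a joint passes its speed limit or range.

ROBOT

A 6-joint arm with a two-finger parallel gripper is mounted at the origin on the work surface. World frame = base frame: x ahead of the robot, y to its left, z up, the work surface at z = 0. Lengths are in m, angles in rad, forces in N, time in s.
With the tool pointing down it reaches from about 0.275 to 0.775 m from the base axis. Payload 14.6 kg.
Tool frame: the origin (TCP) lies midway between the tips of the shut fingers; the grasp point (between the pads) lies 19 mm behind it; z points along the fingers, y is the line along which they close (so a half turn about z gives the same grasp; the last joint's range is limited). The gripper opens to 85 mm and grips with 20 to 120 N. Pads are 22 mm wide; open, the fingers measure 114 mm over their backs; the gripper's body (76 mm by 85 mm) begins 54 mm behind the grasp point. The pads swing forward as they close: fully open they stand 13 mm farther back than shut.
Start: joints at [-1.355, 0.263, -0.048, 1.259, 0, 1.415], TCP at [0.19, -0.489, 0.231] pointing down, gripper open.
Joint ranges: [-2.65, 2.65], [-0.89, 1.7], [-1.18, 1.37], [-2.13, 2.11], [-1.35, 1.29], [-3.14, 3.14]. Speed limits (rad/s): [1.89, 1.89, 2.57, 2.79, 3.14, 3.14].

INTERFACE

Orientations are given as a unit quaternion [w, x, y, z].
In Python, from bench import env gives the robot as it stands.
- The arm moves only by the tool send_rows, never from a script. Its argument "commands" is a list that holds one entry, the list of rows, each a list of 6 numbers: the shift along the tool's x, y, z in mm, then the turn, a rotation vector about the tool's x, y, z in degrees. A call has 1 to 5 rows; each row is the pose to reach, as a shift and turn from the pose commanded when the call began, along the tool's axes at that moment; what a row does not reach only later rows make up. A row lasts 1/12 s, in which the tool goes at most 41.7 mm and 7.16 degrees, less where a joint would pass 70% of its speed; a pose out of reach is approached as far as the arm can. A call with a gripper value outside its range is refused whole. "grip" is the finger opening in mm, from 0 to 85.4, set as the call begins (left out, the last holds). The fingers move at their own pace and stop on an object; "squeeze" is the grip in N (left out, the last holds). Time passes only in rows, so rows that repeat a pose let the fingers close. It gives the time, the measured TCP pose, the force, the opening and the grip force at its end, in the units of the state.
- env.sense(): the state, without advancing time (a new reading comes with each control period).
- env.read_camera(name): name is "scene" or "top" or "wrist"; returns a dict with "color" (480x640x3 uint8, red, green, blue), "z_map" (480x640 float32, m along the optical axis (not along the pixel's ray), 0 where there is no reading), "K" (3x3 intrinsics, pixels), "rvec" (rotation vector, rad) and "tvec" (3), from world to camera coordinates, as OpenCV has them. Camera axes: x right, y down, z forward; pixel columns grow to the right and rows downward; lengths in m; the calibration is good to about 2 mm. A picture is of the moment at which its call begins.
- env.finish_job(): hands the job in; it is judged then, once.
The state is a dict: "time": time; "joint_pos": joint angles; "joint_velocities": joint speeds; "joint_torque": joint torques, N m; "ee_pos": TCP position; "ee_rot": TCP orientation; "ft_force": force on the tool from outside, world axes, zero at the start; "wrist_torque": the same for the moment, N m; "grip_width": finger opening in m; "grip_force": force on a finger pad.
Only numpy, scipy, OpenCV 4.12 (cv2) and the standard library are available. Lean on these libraries where they do the work, as an engineer would, in place of code of your own. Each camera call takes 0.05 s, during which the arm holds its last target. There are 200 camera calls.

## Working session

There is one attempt and no reset: what is moved stays moved. The work goes in short steps, Python scripts to look and compute and a tool call to move; the robot and the scene stay as the last step left them, time stands still between calls to the robot, and variables do not carry over. Pictures are saved under pics/ and viewed, at most 10 in all, crops included, and the job is handed in when it is done.

Besides the shell and the picture viewer there is one more tool, called after "Call:" as name([rows], argument=value, ...), one row to a line, values as JSON. send_rows: Moves the arm, as the interface text tells. Its arguments: {"type":"object","properties":{"commands":{"type":"array"},"grip":{"type":"number"},"squeeze":{"type":"number"}},"required":["commands"]}

```bash
mkdir -p pics
cat > h.py <<'E'
import numpy as np, cv2
from bench import env
def cam(n):
    c=env.read_camera(n); R=cv2.Rodrigues(np.array(c['rvec'],float))[0]
    return c,R,np.array(c['tvec'],float).ravel()
def cloud(c,R,t):
    v,u=np.mgrid[0:480,0:640]; z=c['z_map']; K=np.array(c['K'])
    P=np.stack([(u-K[0,2])/K[0,0]*z,(v-K[1,2])/K[1,1]*z,z],-1)
    return (P-t)@R
def save(c,f,box=None,s=1):
    im=c['color'][...,::-1]
    if box: im=im[box[1]:box[3],box[0]:box[2]]
    cv2.imwrite(f,cv2.resize(im,None,fx=s,fy=s,interpolation=cv2.INTER_CUBIC))
E
python3 - <<'E'
from h import *
for n in('scene','top'):
    c,R,t=cam(n); save(c,f'pics/{n}0.png'); np.savez(f'{n}0.npz',color=c['color'],P=cloud(c,R,t),K=c['K'],R=R,t=t)
s=env.sense(); print(s['time'],s['ee_pos'],s['ee_rot'],s['grip_width'])
E
```

```text
0.1 [ 0.19019279 -0.48906564  0.23089214] [-4.78347108e-04  9.82863187e-01  1.84335908e-01 -1.09216158e-05] 0.08530973545655482
```

View pics/scene0.png

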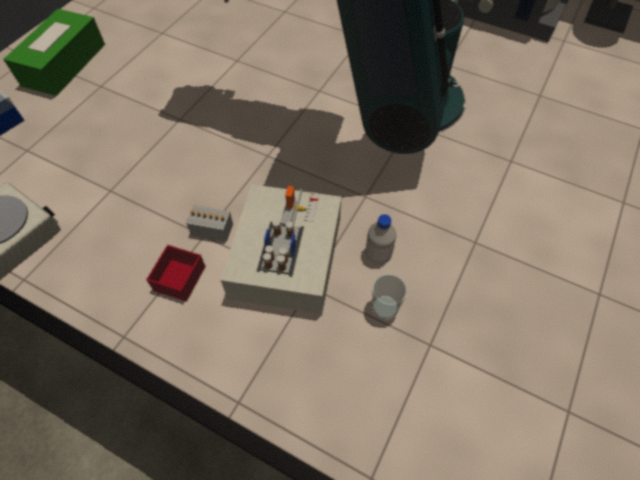

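View pics/top0.png

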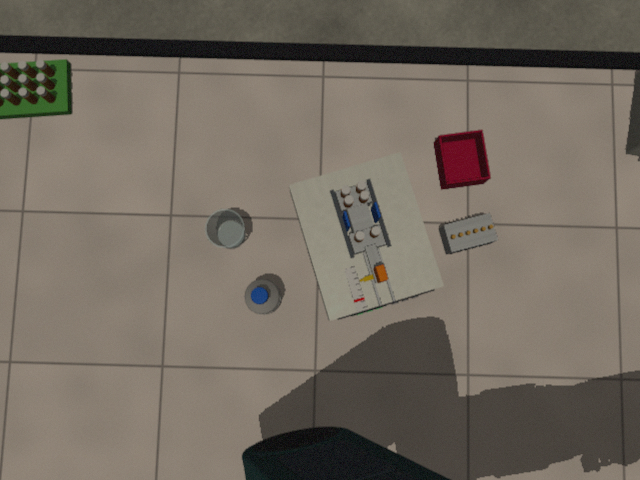

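The top view shows the heater with corners at about (290,184), (401,153), (443,287) and (330,320). The tab is at (381,272), the pointer tip near (362,280), the red mark at (359,300), and the blue catches at (348,221) and (377,212). The bottle and beaker are to the left, the needle block and basket to the right.

```bash
python3 - <<'E'
from h import *
d=np.load('top0.npz'); P=d['P']; c=d['color']; print(d['K'][0,0], -d['R'].T@d['t'])
top=(abs(P[...,2]-.09)<.006)
xy=P[top][:,:2]; m=(abs(xy[:,0]-np.median(xy[:,0]))<.2)&(abs(xy[:,1]-np.median(xy[:,1]))<.2)
print('top z',np.median(P[top][:,2]))
r=cv2.minAreaRect(xy[m].astype(np.float32)); print(r, cv2.boxPoints(r))
h=cv2.cvtColor(c,cv2.COLOR_RGB2HSV).astype(int); H,S,V=h[...,0],h[...,1],h[...,2]
reg=np.zeros(H.shape,bool); reg[150:325,285:445]=1
for n,a in dict(red=((H<4)|(H>174))&(S>140),orange=(H>7)&(H<17)&(S>180)&(V>120),yellow=(H>21)&(H<32)&(S>120),blue=(H>100)&(H<125)&(S>130)).items():
    k,l,st,ce=cv2.connectedComponentsWithStats((a&reg).astype(np.uint8))
    for i in range(1,k):
        if st[i,4]>5:
            q=P[l==i]; print(n,st[i],ce[i].round(1),np.median(q,0).round(4),q.min(0).round(4),q.max(0).round(4))
E
python3 - <<'E'
from h import *
c={'color':np.load('top0.npz')['color']}
save(c,'pics/crop.png',(310,170,430,310),4)
E
```

```text
624.8794359164536 [0.47404775 0.03919854 1.13615112]
top z 0.08950105360115865
((0.58877032995224, 0.015998169779777527), (0.24092768132686615, 0.324879914522171), 18.194934844970703) [[ 0.4236077   0.13270113]
 [ 0.5250517  -0.17593467]
 [ 0.75393295 -0.10070479]
 [ 0.65248895  0.20793101]]
red [436 150   9  27 114] [440.  162.9] [ 0.7508 -0.1806  0.0242] [ 0.474  -0.1851 -0.0019] [0.7759 0.0392 1.1362]
red [440 177   5   9  27] [442.6 181.3] [ 0.7161 -0.1861  0.022 ] [ 0.7094 -0.1876  0.0047] [ 0.7267 -0.184   0.0392]
red [441 187   4   2   7] [442.6 187.6] [ 0.7087 -0.1891  0.0039] [ 0.7082 -0.1925  0.0021] [ 0.7101 -0.1866  0.0151]
red [354 298  10   4  20] [358.5 299.5] [ 0.4978 -0.0329  0.0926] [ 0.495  -0.0404  0.0883] [ 0.5004 -0.0254  0.0962]
orange [376 265  12  16 117] [381.4 272.6] [ 0.5393 -0.0638  0.1496] [ 0.474  -0.0732  0.1453] [0.552  0.0392 1.1362]
yellow [360 275  14   6  52] [367.2 277.7] [ 0.5337 -0.0459  0.0967] [ 0.474 -0.056  0.093] [0.539  0.0392 1.1362]
blue [371 202  10  20 114] [375.5 211.8] [ 0.6428 -0.057   0.1137] [ 0.6315 -0.0625  0.0684] [ 0.6555 -0.0522  0.1392]
blue [343 211   7  20  80] [346.  220.1] [ 0.6264 -0.0078  0.1283] [ 0.6152 -0.0127  0.0798] [ 0.6392 -0.003   0.1375]
```

View pics/crop.png

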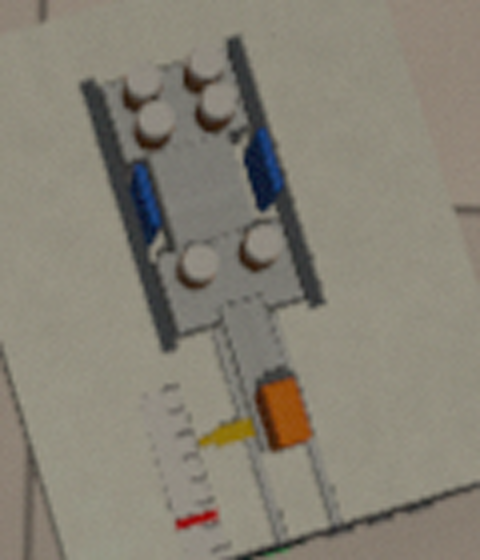

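The crop shows the tab at about (381,273). The yellow tip is at crop (198,441), which is full (359.5,280.2), and the red bar centre is at crop (197,520), full (359.2,300).

Run:
```python
from h import *
from scipy.spatial.transform import Rotation as Ro
d=np.load('top0.npz'); P=d['P']; c=d['color'];K,R,t=d['K'],d['R'],d['t']
top=(abs(P[...,2]-.09)<.004); k,l,st,ce=cv2.connectedComponentsWithStats(top.astype(np.uint8))
i=1+np.argmax(st[1:,4]); r=cv2.minAreaRect(P[l==i][:,:2].astype(np.float32)); print(r, st[i])
b=cv2.boxPoints(r); print(b)
# axes: front->back
f=sorted(b.tolist()); front=np.mean(f[:2],0); back=np.mean(f[2:],0); ctr=b.mean(0)
x=(back-front)/np.linalg.norm(back-front); y=np.array([-x[1],x[0]]); yaw=np.arctan2(x[1],x[0])
print('ctr',ctr,'yaw',np.degrees(yaw))
def px(u,v,z):
    ray=R.T@np.array([(u-K[0,2])/K[0,0],(v-K[1,2])/K[1,1],1]); o=-R.T@t
    return (o+ray*(z-o[2])/ray[2])[:2]
loc=lambda p:np.array([(p-ctr)@x,(p-ctr)@y])
for n,u,v,z in[('tip',359.7,280,.096),('mark',359.2,299.8,.094),('tabtop',381.8,271.5,.15),('rightcatch',377,211,.135)]:
    p=px(u,v,z); print(n,p,loc(p)*1e3)
h=cv2.cvtColor(c,cv2.COLOR_RGB2HSV).astype(int); H,S,V=h[...,0],h[...,1],h[...,2]
reg=np.zeros(H.shape,bool); reg[195:290,335:395]=1
for n,a in dict(tab=(H>5)&(H<17)&(S>150)&(P[...,2]>.145),catch=(H>100)&(H<125)&(S>130)&(P[...,2]>.128)).items():
    k,l,st,ce=cv2.connectedComponentsWithStats((a&reg&(P[...,2]<.3)).astype(np.uint8))
    for i in range(1,k):
        if st[i,4]>5:
            q=P[l==i]; rr=cv2.minAreaRect(q[:,:2].astype(np.float32)); L=np.array([loc(p) for p in q[:,:2]])*1e3
            print(n,st[i,4],rr,L.min(0),L.max(0),q[:,2].mean())
print('well',ctr+.03*x)
s=env.sense(); Rm=Ro.from_quat(np.array(s['ee_rot'])[[1,2,3,0]]); print(Rm.as_matrix().round(3))
```

```text
((0.6082625389099121, -0.04286198318004608), (0.24058783054351807, 0.2004890739917755), 18.38292694091797) [  289   152   155   168 13041]
[[ 0.46249345  0.01433043]
 [ 0.52572095 -0.17592768]
 [ 0.75403166 -0.1000544 ]
 [ 0.6908041   0.09020372]]
ctr [ 0.60826254 -0.04286198] yaw 18.382922652296337
tip [ 0.53001033 -0.0340118 ] [-71.46795735  33.07666117]
mark [ 0.49726934 -0.03396993] [-102.5249738    43.44179074]
tabtop [ 0.54150051 -0.06483508] [-70.28474195   0.20267403]
rightcatch [ 0.6405005  -0.05711628] [ 26.09753622 -23.69366597]
tab 127 ((0.5400916934013367, -0.06456135958433151), (0.024940844625234604, 0.012844866141676903), 17.664752960205078) [-84.01210598  -5.56991942] [-59.0631941    7.43820304] 0.14930031052000944
catch 40 ((0.6439511179924011, -0.05782676488161087), (0.025567568838596344, 0.003904219251126051), 18.790922164916992) [ 16.35755615 -27.46994453] [ 41.92004746 -23.43082806] 0.13300963707787847
catch 40 ((0.6273757815361023, -0.008230574429035187), (0.024506444111466408, 0.003908333834260702), 17.109172821044922) [16.83103784 24.65068976] [41.33482006 28.6047941 ] 0.13396218056633682
well [ 0.63673164 -0.03340099]
[[ 0.932  0.362 -0.   ]
 [ 0.362 -0.932  0.001]
 [ 0.    -0.001 -1.   ]]
```

Call:
send_rows([
  [[40,-22,0,0,0,1],[80,-45,0,0,0,2],[120,-67,0,0,0,2.8],[155,-87,0,0,0,2.8],[160,-90,0,0,0,2.8]],
], grip=60, squeeze=50)

```text
time: 0.52
ee_pos: [0.3084, -0.3439, 0.2313]
ee_rot: [-0.001, 0.987, 0.161, 0.0]
ft_force: [0.1, -0.1, 0.3]
grip_width: 0.06
grip_force: 0.0
```

```bash
cat > w.py <<'E'
import sys
from h import *
from scipy.spatial.transform import Rotation as Ro
s=env.sense(); M=Ro.from_quat(np.array(s['ee_rot'])[[1,2,3,0]]).as_matrix()
print(s['time'],s['ee_pos'],'yaw',np.degrees(np.arctan2(M[1,0],M[0,0])),'tilt',M[2].round(4),s['ft_force'],s['grip_width'],s['grip_force'])
if len(sys.argv)>3:
    print('shift mm',M.T@(np.array([float(a) for a in sys.argv[1:4]])-s['ee_pos'])*1e3)
E
python3 w.py .5402 -.0648 .231
```

```text
0.5167 [ 0.30841224 -0.34389216  0.23126995] yaw 18.550917969426937 tilt [ 6.e-04 -1.e-03 -1.e+00] [ 0.13150674 -0.05537571  0.32747871] 0.060037496805887464 0.0
shift mm [ 308.53655403 -190.84770337    0.64702286]
```

Call:
send_rows([
  [[35,-22,0,0,0,0],[70,-43,0,0,0,0],[105,-65,0,0,0,0],[140,-87,0,0,0,0],[175,-108,0,0,0,0]],
])

```text
time: 0.93
ee_pos: [0.4393, -0.1877, 0.2313]
ee_rot: [-0.0, 0.987, 0.16, -0.0]
ft_force: [-0.2, -1.2, 0.7]
grip_width: 0.06
grip_force: 0.0
```

Call:
send_rows([
  [[35,-22,0,0,0,0],[70,-43,0,0,0,0],[105,-65,0,0,0,0],[120,-74,0,0,0,0],[125,-78,0,0,0,0]],
])

```text
time: 1.35
ee_pos: [0.5339, -0.0737, 0.2306]
ee_rot: [-0.0, 0.987, 0.162, -0.0]
ft_force: [0.0, -1.1, -0.7]
grip_width: 0.0602
grip_force: 0.0
```

Call:
send_rows([
  [[0,0,0,0,0,0],[0,0,0,0,0,0],[0,0,0,0,0,0]],
])

```text
time: 1.6
ee_pos: [0.5318, -0.0771, 0.2313]
ee_rot: [0.0, 0.987, 0.16, -0.0]
ft_force: [0.6, 0.1, -0.3]
grip_width: 0.0597
grip_force: 0.0
```

```bash
python3 w.py .5402 -.0648 .113
```

```text
1.6 [ 0.53177574 -0.07709207  0.23133166] yaw 18.377502720827167 tilt [-3.e-04  1.e-04 -1.e+00] [ 0.5958228   0.09574065 -0.29809208] 0.05968474337873382 0.0
shift mm [ 11.90648148  -9.01767397 118.32735543]
```

Call:
send_rows([
  [[12,-9,20,0,0,0],[12,-9,45,0,0,0],[12,-9,75,0,0,0],[12,-9,100,0,0,0],[12,-9,117,0,0,0]],
])

```text
time: 2.02
ee_pos: [0.5395, -0.0648, 0.1124]
ee_rot: [-0.0, 0.987, 0.159, -0.001]
ft_force: [0.6, -0.2, -0.1]
grip_width: 0.0597
grip_force: 0.0
```

Call:
send_rows([
  [[0,0,0,0,0,0],[0,0,0,0,0,0],[0,0,0,0,0,0]],
], grip=30)

```text
time: 2.27
ee_pos: [0.5413, -0.0646, 0.1156]
ee_rot: [0.0, 0.987, 0.16, 0.001]
ft_force: [0.9, 0.0, 0.2]
grip_width: 0.0299
grip_force: 0.0
```

```bash
python3 w.py .5402 -.0648 .113; python3 -c "
from h import *
c,R,t=cam('wrist'); save(c,'pics/w1.png'); np.savez('w1.npz',color=c['color'],P=cloud(c,R,t),K=c['K'],R=R,t=t)"
```

```text
2.2667 [ 0.54134106 -0.0645823   0.11562968] yaw 18.38750139613809 tilt [ 1.2e-03  9.0e-04 -1.0e+00] [0.87422387 0.01412678 0.21475608] 0.029893001507438458 0.0
shift mm [-1.1546976  -0.15568103  2.62812686]
```

View pics/w1.png

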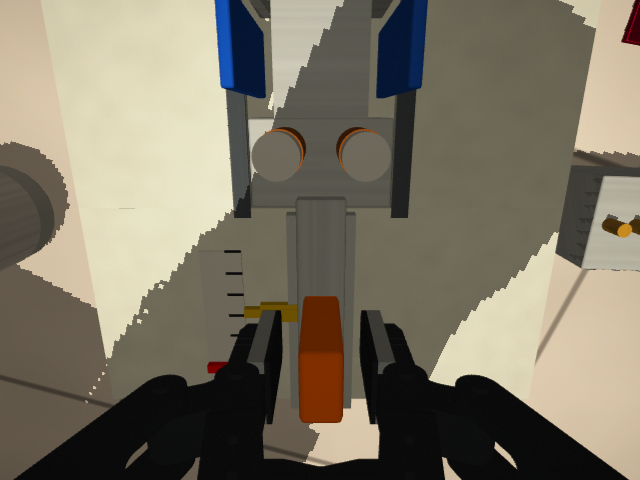

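The wrist view shows the tab at (321,365), centred between the pads. The pointer tip is at (245,312) and the red mark's centre line is near row 367, at (217,367).

Run:
```python
from h import *
d=np.load('w1.npz'); K,R,t=d['K'],d['R'],d['t'];P=d['P']; c=d['color']
yaw=np.radians(18.38);x=np.array([np.cos(yaw),np.sin(yaw)]);y=np.array([-x[1],x[0]]);ctr=np.array([.60826,-.04286])
def px(u,v,z):
    ray=R.T@np.array([(u-K[0,2])/K[0,0],(v-K[1,2])/K[1,1],1]); o=-R.T@t
    return (o+ray*(z-o[2])/ray[2])[:2]
for n,u,v,z in[('tip',245,312,.096),('mark',217,366,.094)]:
    p=px(u,v,z)-ctr; print(n,p@x,p@y)
h=cv2.cvtColor(c,cv2.COLOR_RGB2HSV).astype(int);H,S,V=h[...,0],h[...,1],h[...,2]
for n,m in dict(red=((H<4)|(H>176))&(S>150)&(V>80),yel=(H>18)&(H<32)&(S>150)).items():
    m=m.copy(); m[:,:195]=0;m[:,300:]=0;m[:280]=0;m[400:]=0
    q=P[m]; L=np.c_[(q[:,:2]-ctr)@x,(q[:,:2]-ctr)@y,q[:,2]]
    print(n,m.sum(),L.min(0),L.max(0),np.median(L,0)); 
    if n=='yel':
        print(np.median(L[L[:,1]>L[:,1].max()-.004],0)); 
    else:
        print(np.percentile(L[L[:,2]>.0925][:,0],[1,99]))
```

```text
tip -0.07102853050207492 0.03285296924694975
mark -0.09913259652504999 0.04751940667767995
red 150 [-0.10523228  0.04392894  0.0880883 ] [-0.0982057   0.05411595  0.09450322] [-0.09974628  0.04940117  0.09267958]
[-0.10305106 -0.09832851]
yel 683 [-0.07597113  0.00048457  0.09274623] [0.00928773 0.03340227 0.25749855] [-0.06962932  0.01900383  0.09638763]
[-0.0704766   0.03134326  0.09622202]
```

Call:
send_rows([
  [[0,0,0,0,0,0],[0,0,0,0,0,0],[0,0,0,0,0,0],[0,0,0,0,0,0],[0,0,0,0,0,0]],
], grip=0, squeeze=60)

```text
time: 2.73
ee_pos: [0.5418, -0.0644, 0.1156]
ee_rot: [0.001, 0.987, 0.16, 0.001]
ft_force: [-1.4, -3.5, 6.0]
grip_width: 0.0131
grip_force: 58.7
```

Call:
send_rows([
  [[-4,0,0,0,0,0],[-10,0,0,0,0,0],[-16,0,0,0,0,0],[-22,0,0,0,0,0],[-27,0,0,0,0,0]],
])

```text
time: 3.15
ee_pos: [0.517, -0.0727, 0.1156]
ee_rot: [0.001, 0.987, 0.16, 0.002]
ft_force: [8.2, 1.4, 2.2]
grip_width: 0.0133
grip_force: 58.7
```

Call:
send_rows([
  [[-3,0,0,0,0,0],[-3,0,0,0,0,0],[-3,0,0,0,0,0],[-3,0,0,0,0,0]],
])

```text
time: 3.48
ee_pos: [0.5137, -0.0738, 0.1156]
ee_rot: [0.001, 0.987, 0.16, 0.001]
ft_force: [2.1, -2.4, 9.3]
grip_width: 0.0129
grip_force: 59.5
```

```bash
python3 w.py; python3 -c "
from h import *
c,R,t=cam('wrist'); save(c,'pics/w2.png'); np.savez('w2.npz',color=c['color'],P=cloud(c,R,t),K=c['K'],R=R,t=t)"
```

```text
3.4833 [ 0.51371497 -0.07376966  0.11559951] yaw 18.43801757563649 tilt [ 0.0024  0.0021 -1.    ] [ 2.12634988 -2.44619191  9.31636015] 0.012915859858087023 59.52829957008362
```

View pics/w2.png

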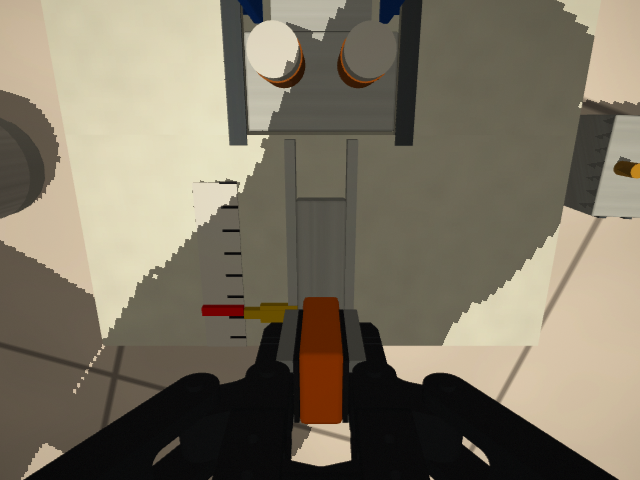

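The pointer's tip, at row 312, lines up with the red mark at rows 305–316, to within about 1 mm. I'll release the tab.

Call:
send_rows([
  [[0,0,0,0,0,0],[0,0,0,0,0,0],[0,0,0,0,0,0],[0,0,0,0,0,0]],
], grip=40, squeeze=40)

```text
time: 3.87
ee_pos: [0.5124, -0.0732, 0.1142]
ee_rot: [-0.0, 0.987, 0.16, -0.0]
ft_force: [0.0, 0.4, 0.5]
grip_width: 0.04
grip_force: 0.0
```

Call:
send_rows([
  [[0,0,-15,0,0,0],[0,0,-40,0,0,0],[0,0,-65,0,0,0],[0,0,-80,0,0,0],[0,0,-80,0,0,0]],
])

```text
time: 4.28
ee_pos: [0.5137, -0.0736, 0.1971]
ee_rot: [0.001, 0.987, 0.16, 0.002]
ft_force: [0.3, -0.6, 0.3]
grip_width: 0.0403
grip_force: 0.0
```

Call:
send_rows([
  [[0,0,0,0,0,0],[0,0,0,0,0,0]],
], grip=85)

```text
time: 4.45
ee_pos: [0.5122, -0.0731, 0.1934]
ee_rot: [-0.0, 0.987, 0.16, -0.001]
ft_force: [-0.4, 0.9, -0.7]
grip_width: 0.063
grip_force: 0.0
```

```bash
python3 -c "
from h import *
c,R,t=cam('wrist'); save(c,'pics/w3.png'); np.savez('w3.npz',color=c['color'],P=cloud(c,R,t),K=c['K'],R=R,t=t)"; python3 w.py .6363 -.0331 .196
```

```text
4.5 [ 0.51203061 -0.07310964  0.19319786] yaw 18.443597510499682 tilt [-0.0014 -0.001  -1.    ] [ 0.22840079 -0.49753907  0.06242528] 0.06996969667965502 0.0
shift mm [130.54026932   1.35774365  -2.98337211]
```

View pics/w3.png

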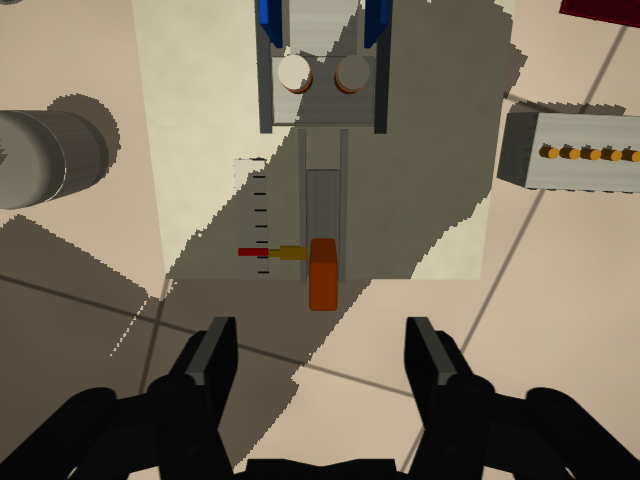

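The pointer (row 253) is still on the mark (row 252) after release. Next I'll move over the cassette.

Call:
send_rows([
  [[25,0,0,0,0,0],[55,1,0,0,0,0],[85,1,0,0,0,0],[115,1,0,0,0,0],[130,1,0,0,0,0]],
])

```text
time: 4.92
ee_pos: [0.6382, -0.032, 0.1924]
ee_rot: [-0.0, 0.987, 0.161, -0.001]
ft_force: [0.6, -0.2, -0.8]
grip_width: 0.0853
grip_force: 0.0
```

Call:
send_rows([
  [[0,0,0,0,0,0],[0,0,0,0,0,0],[0,0,0,0,0,0]],
])

```text
time: 5.17
ee_pos: [0.6354, -0.0331, 0.1935]
ee_rot: [-0.0, 0.987, 0.16, -0.001]
ft_force: [-1.0, -0.5, -0.3]
grip_width: 0.0847
grip_force: 0.0
```

```bash
python3 -c "
from h import *
c,R,t=cam('wrist'); save(c,'pics/w4.png'); np.savez('w4.npz',color=c['color'],P=cloud(c,R,t),K=c['K'],R=R,t=t)"; python3 w.py .6359 -.0331 .098
```

```text
5.2167 [ 0.63532936 -0.03327531  0.19390531] yaw 18.427583746510134 tilt [-1.e-03 -4.e-04 -1.e+00] [ 0.17694727  0.39832546 -0.09585676] 0.0847048815502172 0.0
shift mm [6.89769058e-01 5.65631365e-02 9.59046730e+01]
```

View pics/w4.png

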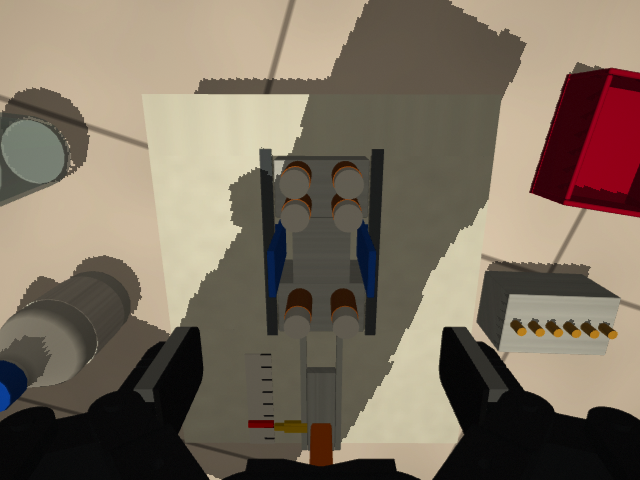

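The catches at (277,262) and (367,262) are centred on column 322, midway between the fingers. The way down is clear.

Call:
send_rows([
  [[0,0,20,0,0,0],[0,0,42,0,0,0],[0,0,64,0,0,0],[0,0,82,0,0,0],[0,0,95,0,0,0]],
])

```text
time: 5.63
ee_pos: [0.6347, -0.0333, 0.0979]
ee_rot: [-0.0, 0.987, 0.16, -0.001]
ft_force: [0.8, 0.0, -0.9]
grip_width: 0.0852
grip_force: 0.0
```

Call:
send_rows([
  [[0,0,0,0,0,0],[0,0,0,0,0,0],[0,0,0,0,0,0]],
], grip=62)

```text
time: 5.88
ee_pos: [0.6363, -0.0333, 0.1005]
ee_rot: [0.0, 0.987, 0.16, 0.001]
ft_force: [0.3, -0.2, -0.2]
grip_width: 0.0614
grip_force: 0.0
```

Call:
send_rows([
  [[0,0,0,0,0,0],[0,0,0,0,0,0],[0,0,0,0,0,0],[0,0,0,0,0,0],[0,0,0,0,0,0]],
], grip=0, squeeze=50)

```text
time: 6.3
ee_pos: [0.6369, -0.033, 0.1017]
ee_rot: [0.0, 0.987, 0.16, 0.002]
ft_force: [-4.8, 1.6, 18.3]
grip_width: 0.039
grip_force: 50.0
```

Call:
send_rows([
  [[0,0,0,0,0,0],[0,0,0,0,0,0],[0,0,0,0,0,0]],
])

```text
time: 6.55
ee_pos: [0.637, -0.0331, 0.1017]
ee_rot: [0.0, 0.987, 0.16, 0.002]
ft_force: [-4.2, 1.5, 18.6]
grip_width: 0.0393
grip_force: 50.0
```

Call:
send_rows([
  [[0,0,-3,0,0,0],[0,0,-6,0,0,0],[0,0,-9,0,0,0],[0,0,-12,0,0,0],[0,0,-15,0,0,0]],
])

```text
time: 6.97
ee_pos: [0.6362, -0.0331, 0.1145]
ee_rot: [-0.0, 0.987, 0.16, -0.0]
ft_force: [0.1, 0.1, -2.6]
grip_width: 0.0386
grip_force: 51.5
```

```bash
python3 w.py; python3 -c "
from h import *
c,R,t=cam('wrist'); save(c,'pics/w5.png')"
```

```text
6.9667 [ 0.63616937 -0.0330967   0.11450007] yaw 18.44411866374878 tilt [-2.e-04 -1.e-04 -1.e+00] [ 0.08521279  0.05325697 -2.61100233] 0.03862749828509618 51.517691016197205
```

View pics/w5.png

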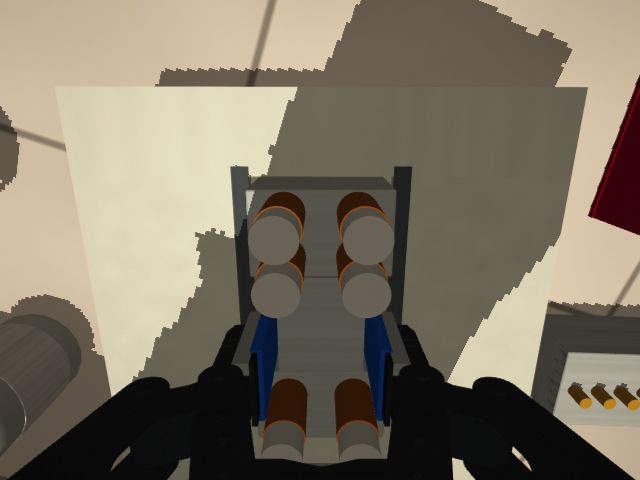

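The pads hold both blue catches, at (265,365) and (375,365), and the cassette is rising with them. The load is 2.6 N, so nothing is snagged.

Call:
send_rows([
  [[0,0,-6,0,0,0],[0,0,-13,0,0,0],[0,0,-20,0,0,0],[0,0,-27,0,0,0],[0,0,-34,0,0,0]],
])

```text
time: 7.43
ee_pos: [0.6363, -0.0331, 0.1492]
ee_rot: [0.0, 0.987, 0.16, 0.0]
ft_force: [0.3, -0.1, -2.6]
grip_width: 0.0384
grip_force: 51.5
```

Call:
send_rows([
  [[0,0,-7,0,0,0],[0,0,-16,0,0,0],[0,0,-25,0,0,0],[0,0,-34,0,0,0],[0,0,-43,0,0,0]],
])

```text
time: 7.85
ee_pos: [0.6362, -0.0331, 0.1923]
ee_rot: [0.0, 0.987, 0.16, 0.0]
ft_force: [-0.1, -0.9, -2.0]
grip_width: 0.0385
grip_force: 51.5
```

Call:
send_rows([
  [[0,0,-9,0,0,0],[0,0,-18,0,0,0],[0,0,-27,0,0,0],[0,0,-34,0,0,0],[0,0,-38,0,0,0]],
])

```text
time: 8.27
ee_pos: [0.6365, -0.0331, 0.2304]
ee_rot: [0.0, 0.987, 0.16, 0.0]
ft_force: [-0.1, -0.3, -2.7]
grip_width: 0.0389
grip_force: 51.5
```

Call:
send_rows([
  [[0,0,-10,0,0,0],[0,0,-10,0,0,0],[0,0,-10,0,0,0],[0,0,-10,0,0,0],[0,0,-10,0,0,0]],
])

```text
time: 8.68
ee_pos: [0.636, -0.0331, 0.2386]
ee_rot: [-0.0, 0.987, 0.16, -0.0]
ft_force: [0.7, 0.4, -3.1]
grip_width: 0.0385
grip_force: 51.5
```

Call:
send_rows([
  [[0,0,0,0,0,0],[0,0,0,0,0,0],[0,0,0,0,0,0],[0,0,0,0,0,0],[0,0,0,0,0,0]],
])

```text
time: 9.1
ee_pos: [0.6362, -0.033, 0.2392]
ee_rot: [-0.0, 0.987, 0.16, -0.0]
ft_force: [0.3, -0.3, -2.6]
grip_width: 0.0385
grip_force: 51.5
```

```bash
python3 w.py; python3 -c "
from h import *
a,R,t=cam('scene'); b,_,_=cam('wrist')
s=cv2.resize(a['color'][100:340,150:430],(400,343)); w=cv2.resize(b['color'],(400,300))
cv2.imwrite('pics/end.png',np.hstack([s[:300],w])[...,::-1])"
```

```text
9.1 [ 0.63617565 -0.03303986  0.23923703] yaw 18.44639593502387 tilt [-1.e-04 -0.e+00 -1.e+00] [ 0.32273722 -0.30117057 -2.59823859] 0.03851966357748439 51.48814380168915
```

View pics/end.png

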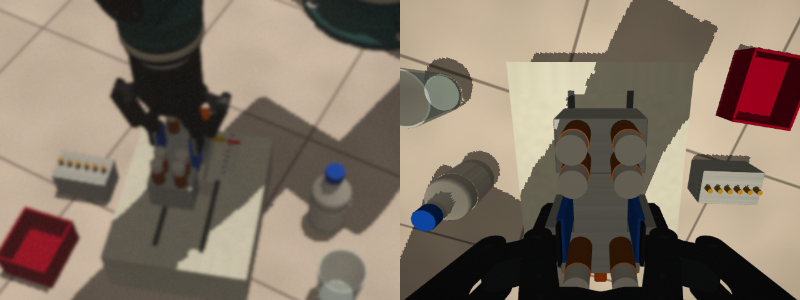

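The cassette hangs upright by both catches (wrist half, around (601,220)), clear of the well. The bystanders haven't moved and the pointer is still by the red mark.

```bash
python3 -c "
from h import *
print(env.finish_job())"
```

```text
the job is handed in; nothing more can be done
None
```

I handed the job in at about 9 s of robot time: the slide's pointer was within about 1 mm of the red mark, and the cassette hung upright by its pinched catches, its underside about 10 cm above the heater's top; no verdict came back.

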